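# Hook a dropped frame out from under the joiner's guard

## Task

A small wooden frame has slipped under the frame joiner's fixed guard. Take the hooked rod off its two-hook rack, reach under the guard's front with it, drop the hook into the frame's opening and slide the frame along the table until it lies flat and wholly out in front of the guard, never touching the frame by hand or hitting the guard hard. Leave the frame there, hang the rod back on both hooks the way it hung before, hook end the same way, seated in both before you let go, and leave the offcut beyond the frame, the tape measure and the glue bottle where they are.

Things in the scene. Friction and masses are not known exactly. Their poses are not given: they have to be found in the camera images.
- rod_grip (a point): Centre of the hooked rod's wooden handle (90 mm long, 18 wide, 24 tall), on the rod's axis. The point's x runs along the rod towards the hook end; its z points up while the hook's leg hangs down, as at the start and in use. The rod starts lying across both hooks of the rack, leg down.
- rod_front (a point): Point on the rod's axis 75 mm from the handle centre towards the hook end: lies over the rack's hook at rack y = -75 mm when hung.
- rod_rear (a point): Point on the rod's axis 75 mm from the handle centre towards the ball: lies over the rack's hook at rack y = +75 mm when hung.
- hook_tip (a point): Foot of the hook's leg: 220 mm ahead of the handle centre and 40 mm below the rod's axis.
- rack: Fixed grey rack. Origin: on the table under its 70 x 210 mm foot; z up, y along the hung rod. Posts at y = -75 and +75 mm carry upturned V hooks: inside bottom at z = 106 mm, tips at 134, mouth 40 mm wide across x. A seated rod has its axis at x = 0, z = 113 mm, hook end towards -y, handle midway between the posts (y = 0, within 24 mm).
- guard: Fixed hood of blue posts, bars and clear plates. Origin: on the table below the middle of its front; x along the front, +y straight out to the open table, z up. Reaches x = -103 to 103, y = 0 to -275, 205 mm high. Front open from the table to 90 mm height between posts (x = -87 to 87), plate above. Bars close roof and sides. Fixed press column inside at x -80 to -10, y -195 to -255.
- frame_mid (a point): Centre (half-way up) of the dropped flat wooden frame: outside 100 mm along its x, 84 mm along its y, 15 mm high, bars 18 mm wide, so its opening is 64 x 48 mm through to the table. About 0.12 kg. Lies flat under the guard at the start, at any turn; slides on the table when pulled.
- frame: The same wooden frame; origin at the centre of its underside, on the table.
- rod: The hooked rod; same origin and axes as rod_grip. Steel, 10 mm diameter, from a 30 mm ball at x = -115 mm through the handle (x = -45 to +45) to the hook end at x = +220 mm, where a straight leg of 10 mm diameter turns off along -z, its foot 40 mm below the axis. About 0.3 kg, balanced about 10 mm ahead of the origin.
- offcut: Loose pale wood offcut 65 x 35 x 30 mm under the guard beyond the frame; leave alone. Origin: centre of its underside.
- glue_bottle: Standing red bottle, 68 mm diameter, 215 high, left of the open table; leave alone. Origin: centre of its base.
- tape_measure: Black tape measure 70 x 40 x 65 mm on the robot's side of the guard; leave alone. Origin: centre of its underside.
Things that resemble listed ones, but are neither listed nor needed, are in the scene too. Leave any yellow look-alike of the rack alone.

How it is judged:
By the outcome, as a careful person would: the job done as asked, in the order asked, and still so for the second after the job is handed in, with the robot touching nothing.
It also fails if it takes over 54 s, if anything falls off the work surface, if the arm or the gripper's body presses on something with over 40 N, if the wrist force passes 120 N, or if a joint passes its speed limit or range.

## Robot

A 6-joint arm with a two-finger parallel gripper is mounted at the origin on the work surface. World frame = base frame: x ahead of the robot, y to its left, z up, the work surface at z = 0. Lengths are in mm, angles in rad, forces in N, time in s.
With the tool pointing down it reaches from about 350 to 850 mm from the base axis. Payload 8.1 kg.
Tool frame: the origin (TCP) lies at the very end of the fingers, on their centre line; the grasp point (between the pads) lies ctrl.grip_point_offset behind it (ctrl.grip_point_offset is the distance from the TCP to the grasp point, in mm); y points along the fingers, x is the direction in which the jaws open and shut, and the axes are right-handed (so a half turn about y gives the same grasp; the last joint's range is limited). The gripper opens to 85 mm and grips with 20 to 120 N. Pads are 22 mm wide; open, the fingers measure 114 mm over their backs; the gripper's body (76 mm by 85 mm) begins 54 mm behind the grasp point. The pads swing forward as they close: fully open they stand 13 mm farther back than shut.
Start: joints at [-1.33, 0.13, 1.488, -0, 1.523, -0.085], TCP at [192.06, -568.435, 231.292] pointing down, gripper open.
Joint ranges: [-2.96, 2.96], [-0.89, 2.26], [0.02, 2.5], [-1.34, 4.48], [0, 2.73], [-2.66, 2.66]. Speed limits (rad/s): [2.39, 2.39, 2.79, 3.14, 3.14, 3.14].

## Interface

Orientations are given as a unit quaternion [w, x, y, z].
In Python, from station import ctrl gives the robot as it stands. The module is installed in compiled form; this text tells all that it offers.
- The arm moves only by the shell command python3 -m pendant 'ROWS' [FORCE]. ROWS is JSON, a list of rows, each an object with "linear": the shift along the tool's x, y, z in m, a list of three; "roll": the turn about the tool's y in degrees; "claw": the finger opening in m, from 0 to 0.0854. In form: [{"linear": [tx, ty, tz], "roll": roll, "claw": claw}, ...]. A call has exactly 8 rows; each row shifts and turns the pose as measured when the row begins, along the tool's axes as they then stand; what a row does not reach is not made up. A row lasts 1/12 s, in which the tool goes at most 41.7 mm and 7.16 degrees, less where a joint would pass 70% of its speed; a pose out of reach is approached as far as the arm can. A call is refused whole if a number of a shift passes 0.0417 or a number of a turn 7.16, either way. A call with a gripper value outside its range is refused whole. The fingers move at their own pace and stop on an object; FORCE is the grip in N (left out, the last holds). Time passes only in rows, so rows that do not move let the fingers close, or fill a call up. It gives the time, the measured TCP pose, the force and the opening at its end, in the units of the state.
- ctrl.sense(): the state, without advancing time (a new reading comes with each control period).
- ctrl.grab_frame(name): name is "scene" or "top" or "wrist"; returns the picture (384x512x3 uint8, blue, green, red); there is no depth.
- ctrl.calibration(name): a dict with "mtx" (3x3 intrinsics, pixels), "cam_to_world" (4x4, takes a point from camera to world coordinates). Camera axes: x right, y down, z forward; pixel columns grow to the right and rows downward; lengths in mm; the calibration is good to about 2 mm. The wrist camera is an equidistant fisheye: a pixel r from the principal point sees the ray r / f radians off the axis. A picture is of the moment at which its call begins: read the wrist's pose just before it. calibration takes no time and is no camera call; for the wrist camera it gives the pose at the moment of the call.
- ctrl.sign_off(): hands the job in, once; it reports no verdict.
The state is a dict: "time": time; "joints": joint angles; "joint_velocities": joint speeds; "joint_efforts": joint torques, N m; "tcp_pos": TCP position; "ee_rot": TCP orientation; "contact_force": force on the tool from outside, world axes, zero at the start; "wrist_torque": the same for the moment, N m; "width": finger opening in mm.
Only numpy, scipy, OpenCV 4.12 (cv2) and the standard library are available. Lean on these libraries where they do the work, as an engineer would, in place of code of your own. Each camera call takes 0.05 s, during which the arm holds its last target. There are 200 camera calls.

## Working session

There is one attempt and no reset: what is moved stays moved. The work goes in short steps, Python scripts to look and compute and a shell command to move; the robot and the scene stay as the last step left them, time stands still between calls to the robot, and variables do not carry over. Pictures are saved under pics/ and viewed, about 8 in all and at most 12, crops included, and the job is handed in when it is done.

```bash
mkdir -p pics; ls
python3 - <<'E'
from station import ctrl
import cv2, numpy as np
np.set_printoptions(precision=3,suppress=True)
s=ctrl.sense(); print(s, ctrl.grip_point_offset)
ims=[]
for n in ["scene","top","wrist"]:
    c=ctrl.calibration(n); im=ctrl.grab_frame(n); cv2.imwrite(f"pics/{n}0.png",im); print(n,np.array(c["mtx"]),np.array(c["cam_to_world"]))
    np.savez(f"pics/{n}0.npz",K=c["mtx"],T=c["cam_to_world"])
E
```

```text
pics
{'time': 0.0, 'joints': array([-1.33 ,  0.131,  1.489, -0.   ,  1.523, -0.085]), 'joint_velocities': array([ 0.002,  0.   , -0.001, -0.   ,  0.001,  0.002]), 'joint_efforts': array([ -0.001, -56.94 , -50.054,  -0.   ,   0.015,  -0.   ]), 'tcp_pos': array([ 191.91 , -567.908,  230.248]), 'ee_rot': array([ 0.575, -0.574,  0.413, -0.412]), 'contact_force': array([-0.001,  0.206,  0.117]), 'wrist_torque': array([-0.008,  0.063,  0.001]), 'width': 85.73451914642897} 18.700000000000003
scene [[361.091   0.    247.298]
 [  0.    361.091 194.17 ]
 [  0.      0.      1.   ]] [[   0.597    0.663   -0.452  952.316]
 [   0.802   -0.498    0.33  -343.202]
 [  -0.006   -0.559   -0.829 1055.474]
 [   0.       0.       0.       1.   ]]
top [[456.784   0.    254.062]
 [  0.    456.784 181.26 ]
 [  0.      0.      1.   ]] [[   0.005   -0.982    0.188  148.385]
 [  -1.      -0.005    0.004   26.702]
 [  -0.003   -0.188   -0.982 1545.552]
 [   0.       0.       0.       1.   ]]
wrist [[297.319   0.    257.524]
 [  0.    297.319 192.192]
 [  0.      0.      1.   ]] [[   0.321   -0.91    -0.261  258.238]
 [  -0.947   -0.309   -0.087 -546.532]
 [  -0.002    0.275   -0.961  374.53 ]
 [   0.       0.       0.       1.   ]]
```

View pics/scene0.png

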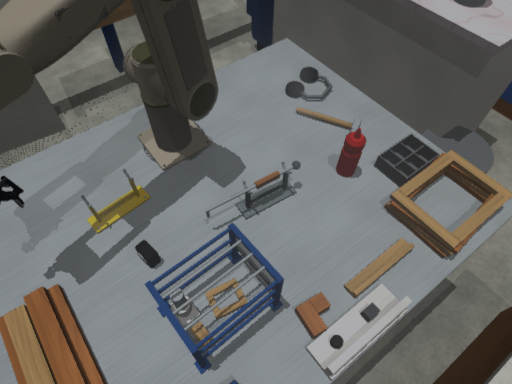

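View pics/top0.png

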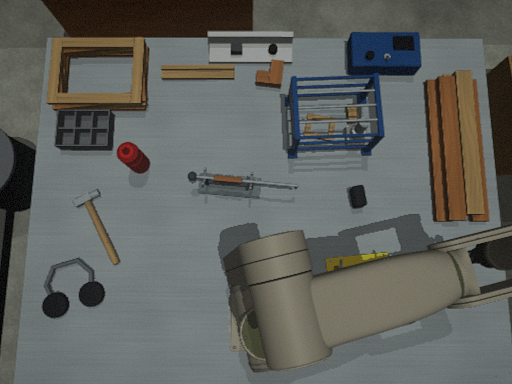

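The scene view shows the rod on the grey rack (handle ~267,180), with the guard below it (150–280, 230–360). In the top view the handle is at (228,180), the ball at (192,176), the hook end at (296,186), and the guard spans cols 288–382. The guard's front faces image left (world +y). I'll zoom in on both.

Run:
```python
import cv2, numpy as np
a=cv2.imread("pics/scene0.png")[155:370,140:310]; b=cv2.imread("pics/top0.png")[65:205,180:390]
def up(i,f):
    i=cv2.resize(i,None,fx=f,fy=f,interpolation=cv2.INTER_CUBIC); return cv2.convertScaleAbs(i,alpha=1.4,beta=10)
cv2.imwrite("pics/scene0c.png",up(a,2.75)); cv2.imwrite("pics/top0c.png",up(b,3.8))
```

```text
(no output)
```

View pics/scene0c.png

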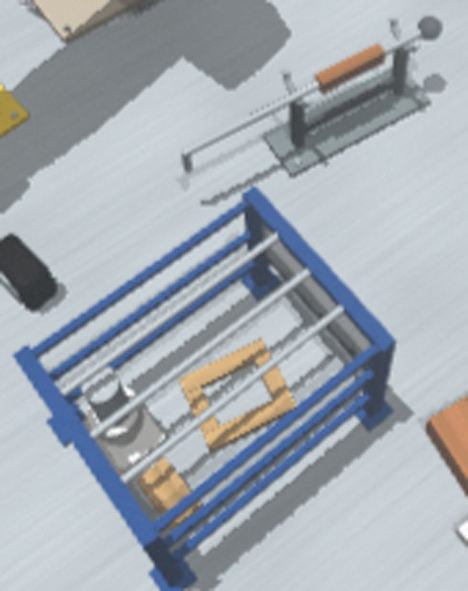

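View pics/top0c.png

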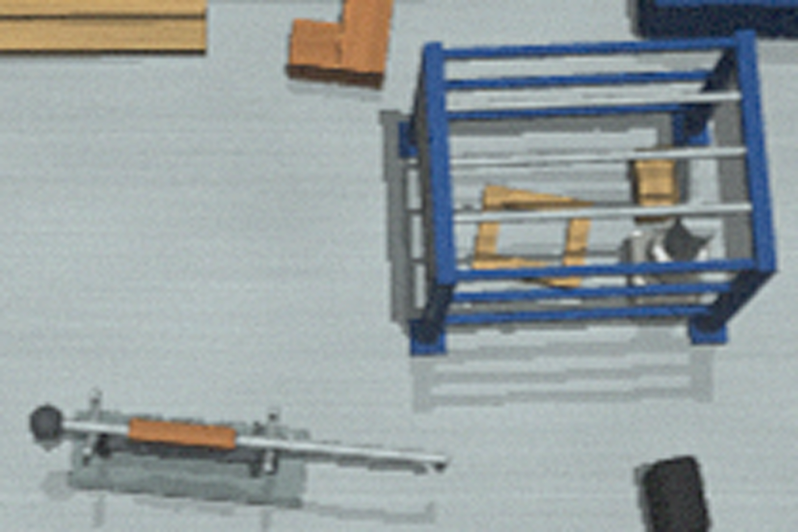

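The scene crop shows the frame's outer corners at about (265,340), (181,382), (208,448) and (296,403), with the offcut and press column behind it. The top crop shows the frame at (487,185), (593,203), (578,288) and (472,263). There the handle centre is at (182,433), the ball at (46,424) and the hook at (442,463). I'll triangulate and cast these onto planes.

```bash
cat > h.py <<'E'
import cv2, numpy as np
np.set_printoptions(precision=1,suppress=True)
C={n:np.load(f"pics/{n}0.npz") for n in ("scene","top")}
def ray(n,uv):
    K,T=C[n]["K"],C[n]["T"]; d=T[:3,:3]@np.linalg.inv(K)@np.array([*uv,1.]); return T[:3,3],d
def plane(n,uv,z):
    o,d=ray(n,uv); return o+d*(z-o[2])/d[2]
def tri(a,b):
    o,d=ray("scene",a); p,e=ray("top",b); t=np.linalg.lstsq(np.c_[d,-e],p-o,rcond=None)[0]
    x,y=o+d*t[0],p+e*t[1]; return (x+y)/2,np.linalg.norm(x-y)
S=lambda x,y:(140+x/2.75,155+y/2.75)
P=lambda x,y:(180+x/3.8,65+y/3.8)
E
python3 - <<'E'
from h import *
print("frame scene",*[plane("scene",S(*p),15) for p in [(265,340),(181,382),(208,448),(296,403)]])
print("frame top",*[plane("top",P(*p),15) for p in [(487,185),(593,203),(578,288),(472,263)]])
print("ball",plane("top",P(46,424),113),plane("scene",S(430,27),113),tri(S(430,27),P(46,424)))
print("handle",plane("top",P(182,431),125),plane("scene",S(350,66),125))
print("hook",plane("top",P(440,461),118),plane("scene",S(187,155),118))
for n,f,q in (("scene",S,[(252,192),(392,345),(155,540),(20,352)]),("top",P,[(441,275),(433,43),(747,32),(765,265)])):
  print("roof",n,*[plane(n,f(*p),205) for p in q])
print("feet",*[plane("top",P(*p),3) for p in [(428,338),(407,140),(692,125),(709,330)]], plane("scene",S(377,415),3))
print("offcut",plane("top",P(655,170),30),"tape",plane("top",P(672,495),65))
print("rackposts",*[plane("top",P(*p),134) for p in [(96,392),(90,462),(272,410),(270,470)]])
E
```

```text
frame scene [ 611.2 -137.5   15. ] [ 595.4 -236.5   15. ] [ 670.  -251.9   15. ] [ 686.9 -151.8   15. ]
frame top [ 684.6 -156.4   15. ] [ 667.6 -253.8   15. ] [ 586.3 -237.8   15. ] [ 609.6 -141.4   15. ]
ball [437.6 230.3 113. ] [442.4 233.5 113. ] (array([439.7, 232.9, 109.9]), np.float64(5.141641987099868))
handle [429.8 114.9 125. ] [436.8 113.8 125. ]
hook [ 406.6 -100.7  118. ] [ 420.4 -102.6  118. ]
roof scene [543.4 -97.3 205. ] [744.9 -87.4 205. ] [ 756.  -342.7  205. ] [ 552.2 -355.7  205. ]
roof top [542.3 -95.6 205. ] [740.2 -91.4 205. ] [ 750.9 -349.9  205. ] [ 551.7 -355.3  205. ]
feet [ 541.8 -101.4    3. ] [732.6 -83.8   3. ] [ 748.5 -350.9    3. ] [ 550.5 -358.7    3. ] [745.3 -88.6   3. ]
offcut [ 694.4 -308.7   30. ] tape [ 387.3 -305.2   65. ]
rackposts [460.8 186.5 134. ] [401.5 189.9 134. ] [446.1  39.8 134. ] [395.5  41.1 134. ]
```

```bash
cat >> h.py <<'E'
from scipy.spatial.transform import Rotation as R
def tool(s=None):
    from station import ctrl
    s=s or ctrl.sense(); q=s["ee_rot"]; M=R.from_quat([q[1],q[2],q[3],q[0]]).as_matrix(); return s,np.array(s["tcp_pos"]),M
def go(p,rod=None,flip=1):
    "shift (mm, tool axes) to TCP p; roll deg so that tool z -> flip*rod direction"
    s,t,M=tool(); print("t %.2f tcp"%s["time"],t,"F",s["contact_force"],"w %.1f"%s["width"]); 
    print("x",M[:,0].round(3),"y",M[:,1].round(3),"z",M[:,2].round(3),"j",np.round(s["joints"],2))
    print("shift",M.T@(np.array(p)-t))
    if rod is not None:
        d=M.T@(flip*np.array([*rod,0.])); print("roll",np.degrees(np.arctan2(d[0],d[2])))
E
python3 - <<'E'
from h import *
go([420,-250,230],(-.08,-.996))
print(plane("top",(133,168),0),plane("top",(133,160),0))
E
```

```text
t 0.15 tcp [ 192.  -568.   230.5] F [-0.3 -0.2 -0.4] w 85.5
x [ 0.3 -0.9 -0. ] y [-0.  0. -1.] z [0.9 0.3 0. ] j [-1.3  0.1  1.5  0.   1.5 -0.1]
shift [-228.3    0.8  317.8]
roll 113.25891531644963
[489.9 452.3   0. ] [518.3 453.8   0. ]
```

```bash
r='{"linear":[-0.0285,0,0.0397],"roll":0,"claw":0.085}'; python3 -m pendant '[{"linear":[-0.0285,0,0.0397],"roll":0,"claw":0.085},{"linear":[-0.0285,0,0.0397],"roll":0,"claw":0.085},{"linear":[-0.0285,0,0.0397],"roll":0,"claw":0.085},{"linear":[-0.0285,0,0.0397],"roll":0,"claw":0.085},{"linear":[-0.0285,0,0.0397],"roll":0,"claw":0.085},{"linear":[-0.0285,0,0.0397],"roll":0,"claw":0.085},{"linear":[-0.0285,0,0.0397],"roll":0,"claw":0.085},{"linear":[-0.0285,0,0.0397],"roll":0,"claw":0.085}]' 70; python3 -c "
from h import *
go([433,114,230],(-.08,-.996),-1)"
```

```text
time: 0.82
tcp_pos: [385.6, -294.8, 226.4]
ee_rot: [0.572, -0.571, 0.419, -0.414]
contact_force: [0.9, -0.8, 0.5]
width: 84.8
t 0.82 tcp [ 385.6 -294.8  226.4] F [ 0.9 -0.8  0.5] w 84.8
x [ 0.3 -1.  -0. ] y [-0.  0. -1.] z [ 1.   0.3 -0. ] j [-0.8 -0.2  1.8  0.   1.5  0.5]
shift [-374.5   -1.5  170.7]
roll -67.5150275593659
```

```bash
python3 -m pendant '[{"linear":[-0.0344,0,0.016],"roll":-7,"claw":0.085},{"linear":[-0.0326,0,0.0196],"roll":-7,"claw":0.085},{"linear":[-0.030,0,0.0234],"roll":-7,"claw":0.085},{"linear":[-0.0273,0,0.0264],"roll":-7,"claw":0.085},{"linear":[-0.024,0,0.0295],"roll":-7,"claw":0.085},{"linear":[-0.0207,0,0.0319],"roll":-7,"claw":0.085},{"linear":[-0.0173,0,0.0339],"roll":-7,"claw":0.085},{"linear":[-0.013,0,0.0357],"roll":-7,"claw":0.085}]'; python3 -c "
from h import *
go([433,90,230],(-.08,-.996),-1)"
```

```text
time: 1.48
tcp_pos: [410.0, 23.4, 226.5]
ee_rot: [0.703, -0.699, 0.093, -0.09]
contact_force: [0.6, 0.0, 0.6]
width: 85.1
t 1.48 tcp [410.   23.4 226.5] F [0.6 0.  0.6] w 85.1
x [ 1.  -0.3 -0. ] y [-0.  0. -1.] z [0.3 1.  0. ] j [-0.1 -0.4  2.   0.   1.6  0.2]
shift [ 5.  -3.1 70.3]
roll -10.329062231097112
```

```bash
python3 -m pendant '[{"linear":[0.001,0,0.022],"roll":-6,"claw":0.085},{"linear":[0.003,0,0.022],"roll":-5,"claw":0.085},{"linear":[0.005,0,0.022],"roll":0,"claw":0.085},{"linear":[0.005,0,0.022],"roll":0,"claw":0.085},{"linear":[0.003,0,0.005],"roll":0,"claw":0.085},{"linear":[0,0,0],"roll":0,"claw":0.085},{"linear":[0,0,0],"roll":0,"claw":0.085},{"linear":[0,0,0],"roll":0,"claw":0.085}]'
python3 - <<'E'
from h import *
from station import ctrl
go([433,114,94],(-.08,-.996),-1)
c=ctrl.calibration("wrist"); im=ctrl.grab_frame("wrist"); np.savez("pics/w1.npz",K=c["mtx"],T=c["cam_to_world"]); cv2.imwrite("pics/w1.png",im)
E
```

```text
time: 2.15
tcp_pos: [436.0, 125.8, 225.8]
ee_rot: [0.71, -0.704, 0.016, -0.011]
contact_force: [0.2, 0.4, 0.3]
width: 85.2
t 2.15 tcp [436.  125.8 225.8] F [0.2 0.4 0.3] w 85.2
x [ 1. -0. -0.] y [-0.  0. -1.] z [0. 1. 0.] j [ 0.2 -0.3  1.9  0.   1.5  0.2]
shift [ -1.8 131.8 -12.9]
roll 2.405390376650629
```

View pics/w1.png

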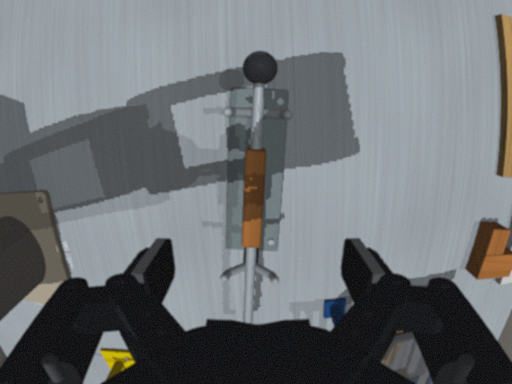

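The wrist view shows the handle from (256,150) to (252,247), the ball at (260,67), and the V hook tips at (222,276)/(277,280) and (228,113)/(288,115).

```bash
cat >> h.py <<'E'
def wp(f,uv,z):
    D=np.load(f"pics/{f}.npz"); K,T=D["K"],D["T"]; a=(uv[0]-K[0,2])/K[0,0]; b=(uv[1]-K[1,2])/K[1,1]; r=np.hypot(a,b)
    d=T[:3,:3]@np.array([a/r*np.sin(r),b/r*np.sin(r),np.cos(r)]); o=T[:3,3]; return (o+d*(z-o[2])/d[2])
E
python3 - <<'E'
from h import *
for n,p,z in [("ball",(260,67),113),("h rear",(256,150),125),("h front",(251.5,247),125),("rod",(248,310),116),("tipFL",(222,276),134),("tipFR",(277,280),134),("tipRL",(228,113),134),("tipRR",(288,115),134)]: print(n,wp("w1",p,z))
go([433,114,94],(-.06,-.998),-1)
E
```

```text
ball [441.6 232.6 113. ]
h rear [435.7 161.9 125. ]
h front [428.2  73.7 125. ]
rod [420.5  -6.4 116. ]
tipFL [399.8  48.5 134. ]
tipFR [450.7  42.6 134. ]
tipRL [414.9 193.7 134. ]
tipRR [462.2 190.3 134. ]
t 2.20 tcp [436.  125.5 225.9] F [ 0.1 -0.2 -0.5] w 85.4
x [ 1. -0. -0.] y [-0.  0. -1.] z [0. 1. 0.] j [ 0.2 -0.3  1.9  0.   1.5  0.2]
shift [ -1.8 131.8 -12.6]
roll 1.2231278021103111
```

```bash
python3 -m pendant '[{"linear":[-0.003,0.01,-0.008],"roll":2.8,"claw":0.085},{"linear":[0,0.025,0],"roll":0,"claw":0.085},{"linear":[0,0.025,0],"roll":0,"claw":0.085},{"linear":[0,0.025,0],"roll":0,"claw":0.085},{"linear":[0,0.02,0],"roll":0,"claw":0.085},{"linear":[0,0.01,0],"roll":0,"claw":0.085},{"linear":[0,0,0],"roll":0,"claw":0.085},{"linear":[0,0,0],"roll":0,"claw":0.085}]'; python3 -c "
from h import *
go([432,118,94],(-.088,-.996),-1)"
```

```text
time: 2.87
tcp_pos: [433.6, 110.3, 109.5]
ee_rot: [0.709, -0.704, 0.036, -0.036]
contact_force: [0.9, 0.7, 0.1]
width: 84.9
t 2.87 tcp [433.6 110.3 109.5] F [0.9 0.7 0.1] w 84.9
x [ 1.  -0.1 -0. ] y [ 0.  0. -1.] z [0.1 1.  0. ] j [ 0.1 -0.2  2.   0.   1.3  0.2]
shift [-2.3 15.5  7.4]
roll -0.803091346493952
```

```bash
python3 -m pendant '[{"linear":[-0.0023,0.012,0.0074],"roll":-0.8,"claw":0.085},{"linear":[0,0.003,0],"roll":0,"claw":0.085},{"linear":[0,0,0],"roll":0,"claw":0.01},{"linear":[0,0,0],"roll":0,"claw":0.01},{"linear":[0,0,0],"roll":0,"claw":0.01},{"linear":[0,0,0],"roll":0,"claw":0.01},{"linear":[0,0,0],"roll":0,"claw":0.01},{"linear":[0,0,0],"roll":0,"claw":0.01}]' 80; python3 -c "
from h import *
go([432,118,94],(-.088,-.996),-1)"
```

```text
time: 3.53
tcp_pos: [431.7, 119.4, 98.3]
ee_rot: [0.709, -0.703, 0.031, -0.03]
contact_force: [-21.4, -0.0, 10.5]
width: 16.7
t 3.53 tcp [431.7 119.4  98.3] F [-21.4  -0.   10.5] w 16.7
x [ 1.  -0.1 -0. ] y [-0.  0. -1.] z [0.1 1.  0. ] j [ 0.1 -0.2  2.   0.   1.3  0.2]
shift [ 0.4  4.3 -1.5]
roll 0.0893121984808713
```

```bash
python3 -m pendant '[{"linear":[0,0,0],"roll":0,"claw":0.01},{"linear":[0,-0.006,0],"roll":0,"claw":0.01},{"linear":[0,-0.012,0],"roll":0,"claw":0.01},{"linear":[0,-0.02,0],"roll":0,"claw":0.01},{"linear":[0,-0.02,0],"roll":0,"claw":0.01},{"linear":[0,-0.02,0],"roll":0,"claw":0.01},{"linear":[0,-0.015,0],"roll":0,"claw":0.01},{"linear":[0,0,0],"roll":0,"claw":0.01}]'
python3 - <<'E'
from h import *
from station import ctrl
go([622,170,180],(.035,-.999),-1)
c=ctrl.calibration("wrist"); im=ctrl.grab_frame("wrist"); np.savez("pics/w2.npz",K=c["mtx"],T=c["cam_to_world"])
cv2.imwrite("pics/w2.png",im); cv2.imwrite("pics/s2.png",ctrl.grab_frame("scene"))
a=cv2.imread("pics/s2.png")[130:370,130:330]
cv2.imwrite("pics/m2.png",np.hstack([cv2.resize(im,(427,320)),cv2.resize(a,(267,320))]))
E
```

```text
time: 4.2
tcp_pos: [428.7, 118.1, 194.2]
ee_rot: [0.709, -0.704, 0.034, -0.028]
contact_force: [0.9, -0.2, -2.6]
width: 16.2
t 4.20 tcp [428.7 118.1 194.2] F [ 0.9 -0.2 -2.6] w 16.2
x [ 1.  -0.1 -0. ] y [-0.  0. -1.] z [0.1 1.  0. ] j [ 0.1 -0.3  1.9  0.   1.5  0.2]
shift [188.2  13.   68.3]
roll -6.957948359363555
```

View pics/m2.png

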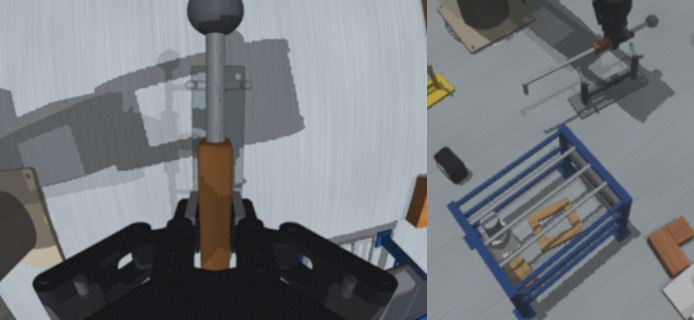

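```bash
python3 -m pendant '[{"linear":[0.01,0,0.015],"roll":-2,"claw":0.01},{"linear":[0.03,0,0.015],"roll":-2,"claw":0.01},{"linear":[0.036,0,0.012],"roll":-2,"claw":0.01},{"linear":[0.036,0,0.012],"roll":-1,"claw":0.01},{"linear":[0.036,0,0.012],"roll":0,"claw":0.01},{"linear":[0.03,0,0.01],"roll":0,"claw":0.01},{"linear":[0.02,0,0.005],"roll":0,"claw":0.01},{"linear":[0,0,0],"roll":0,"claw":0.01}]'; python3 -c "
from h import *
go([626,175,52],(.035,-.999),-1)"
```

```text
time: 4.97
tcp_pos: [626.7, 202.0, 168.6]
ee_rot: [0.708, -0.706, -0.003, 0.025]
contact_force: [0.7, -0.5, -3.6]
width: 16.8
t 4.97 tcp [626.7 202.  168.6] F [ 0.7 -0.5 -3.6] w 16.8
x [ 1.  0. -0.] y [-0.  0. -1.] z [-0.  1.  0.] j [0.2 0.3 1.4 0.  1.5 0.2]
shift [  1.8 116.5 -27.3]
roll 0.34192914139400715
```

```bash
sed -i 's/precision=1,/precision=3,/' h.py; python3 -m pendant '[{"linear":[0.001,0.015,-0.013],"roll":0.3,"claw":0.01},{"linear":[0.001,0.025,-0.01],"roll":0,"claw":0.01},{"linear":[0,0.025,0],"roll":0,"claw":0.01},{"linear":[0,0.025,0],"roll":0,"claw":0.01},{"linear":[0,0.02,0],"roll":0,"claw":0.01},{"linear":[0,0.01,0],"roll":0,"claw":0.01},{"linear":[0,0,0],"roll":0,"claw":0.01},{"linear":[0,0,0],"roll":0,"claw":0.01}]'
python3 - <<'E'
from h import *
from station import ctrl
go([626,175,52],(.035,-.999),-1)
cv2.imwrite("pics/s3.png",ctrl.grab_frame("scene")); cv2.imwrite("pics/t3.png",ctrl.grab_frame("top"))
a=cv2.imread("pics/s3.png")[150:350,140:360];b=cv2.imread("pics/t3.png")[65:205,180:390]
cv2.imwrite("pics/m3.png",np.hstack([cv2.resize(a,(396,360),interpolation=2),cv2.resize(b,(399,266),interpolation=2)[:,:],][0:1]+[cv2.copyMakeBorder(cv2.resize(b,(399,266),interpolation=2),0,94,0,0,0)]))
E
```

```text
time: 5.63
tcp_pos: [616.0, 176.4, 27.8]
ee_rot: [-0.706, 0.707, -0.006, -0.031]
contact_force: [-0.4, 0.0, -2.3]
width: 16.7
t 5.63 tcp [615.962 176.356  27.783] F [-0.39   0.036 -2.278] w 16.7
x [ 0.998  0.036 -0.052] y [-0.052 -0.002 -0.999] z [-0.036  0.999 -0.   ] j [0.19 0.46 1.48 0.01 1.25 0.16]
shift [  8.706 -24.704  -1.726]
roll 0.049676957439608045
```

View pics/m3.png

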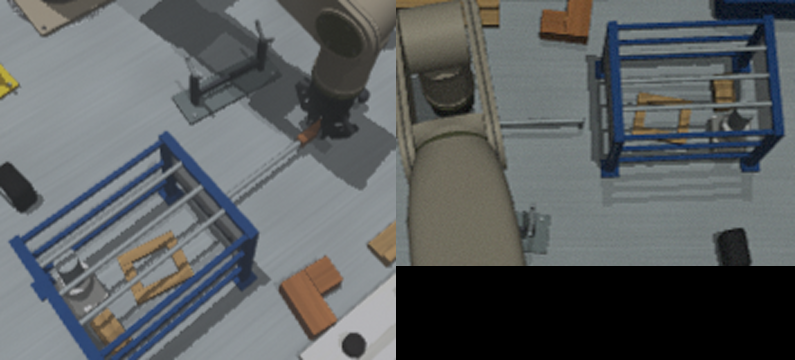

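The rod is held and its hook is in front of the guard, at about (278,130) in full top-image pixels. It sits low at foot height ≈3 mm, so I'll raise it before entering.

```bash
python3 -m pendant '[{"linear":[0.008,-0.02,0],"roll":0,"claw":0.01},{"linear":[0.001,-0.005,0],"roll":0,"claw":0.01},{"linear":[0,0,0],"roll":0,"claw":0.01},{"linear":[0,0,0],"roll":0,"claw":0.01},{"linear":[0,0,0],"roll":0,"claw":0.01},{"linear":[0,0,0],"roll":0,"claw":0.01},{"linear":[0,0,0],"roll":0,"claw":0.01},{"linear":[0,0,0],"roll":0,"claw":0.01}]'
python3 - <<'E'
from h import *
print("hook before raise", plane("top",(278.2,129.9),45))
go([631,24,52],(.035,-.999),-1)
E
```

```text
time: 6.4
tcp_pos: [630.9, 178.3, 60.6]
ee_rot: [0.707, -0.706, 0.001, 0.027]
contact_force: [0.7, -0.1, -3.0]
width: 16.8
hook before raise [615.512 -49.461  45.   ]
t 6.40 tcp [630.921 178.324  60.603] F [ 0.664 -0.122 -2.985] w 16.8
x [ 0.999  0.037 -0.04 ] y [-0.04   0.    -0.999] z [-0.037  0.999  0.002] j [0.19 0.44 1.43 0.01 1.3  0.15]
shift [  -5.253    8.553 -154.237]
roll 0.10126173663947426
```

```bash
python3 -m pendant '[{"linear":[0.0,0.004,-0.005],"roll":0,"claw":0.01},{"linear":[0,0,-0.015],"roll":0,"claw":0.01},{"linear":[0,0,-0.02],"roll":0,"claw":0.01},{"linear":[0,0,-0.02],"roll":0,"claw":0.01},{"linear":[0,0,-0.015],"roll":0,"claw":0.01},{"linear":[0,0,-0.005],"roll":0,"claw":0.01},{"linear":[0,0,0],"roll":0,"claw":0.01},{"linear":[0,0,0],"roll":0,"claw":0.01}]'
python3 - <<'E'
from h import *
go([635,24,52],(.035,-.999),-1)
E
```

```text
time: 7.07
tcp_pos: [630.6, 89.5, 51.9]
ee_rot: [-0.707, 0.707, -0.003, -0.029]
contact_force: [-0.1, -0.3, -2.8]
width: 16.8
t 7.07 tcp [630.551  89.508  51.873] F [-0.081 -0.252 -2.779] w 16.8
x [ 0.998  0.037 -0.046] y [-0.046 -0.001 -0.999] z [-0.037  0.999  0.   ] j [0.06 0.42 1.49 0.   1.28 0.02]
shift [  2.022  -0.236 -65.627]
roll 0.10676071199186338
```

```bash
python3 -m pendant '[{"linear":[0.002,-0.002,-0.01],"roll":0,"claw":0.01},{"linear":[0,0,-0.018],"roll":0,"claw":0.01},{"linear":[0,0,-0.018],"roll":0,"claw":0.01},{"linear":[0,0,-0.01],"roll":0,"claw":0.01},{"linear":[0,0,-0.004],"roll":0,"claw":0.01},{"linear":[0,0,0],"roll":0,"claw":0.01},{"linear":[0,0,0],"roll":0,"claw":0.01},{"linear":[0,0,0],"roll":0,"claw":0.01}]'
python3 - <<'E'
from h import *
from station import ctrl
go([635,24,52],(.035,-.999),-1)
cv2.imwrite("pics/s4.png",ctrl.grab_frame("scene")); cv2.imwrite("pics/t4.png",ctrl.grab_frame("top"))
a=cv2.imread("pics/s4.png")[250:350,160:290];b=cv2.imread("pics/t4.png")[90:160,280:370]
cv2.imwrite("pics/m4.png",cv2.convertScaleAbs(np.hstack([cv2.resize(a,(390,300),interpolation=2),cv2.resize(b,(386,300),interpolation=2)]),alpha=1.4))
E
```

```text
time: 7.73
tcp_pos: [635.7, 30.0, 54.3]
ee_rot: [0.707, -0.707, 0.001, 0.031]
contact_force: [0.7, -0.1, -4.0]
width: 17.0
t 7.73 tcp [635.694  29.974  54.27 ] F [ 0.675 -0.091 -3.996] w 17.0
x [ 0.998  0.041 -0.045] y [-0.045 -0.    -0.999] z [-0.041  0.999  0.002] j [-0.03  0.41  1.49 -0.    1.29 -0.07]
shift [-0.837  2.301 -5.944]
roll 0.3701217745977308
```

View pics/m4.png

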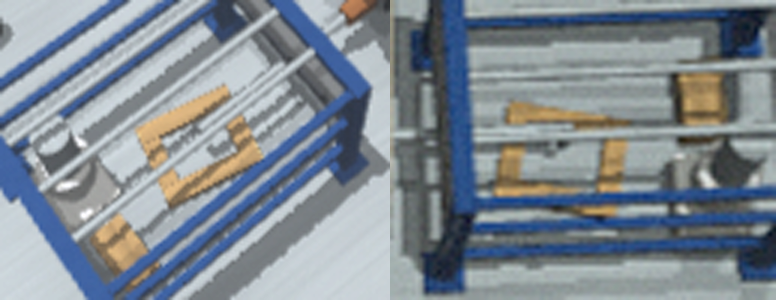

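Run:
```python
from h import *
for p in [(550,150),(565,143)]:
    u=(280+(p[0]-390)/4.29,90+p[1]/4.29)
    for z in (0,29,69): print(p,z,plane("top",u,z))
print([plane("top",(280+(x-390)/4.29,90+y/4.29),15)[:2] for x,y in [(520,122),(603,128),(600,205),(518,183)]])
```

```text
(550, 150) 0 [ 648.237 -189.721    0.   ]
(550, 150) 29 [ 638.858 -185.66    29.   ]
(550, 150) 69 [ 625.922 -180.059   69.   ]
(565, 143) 0 [ 654.298 -202.184    0.   ]
(565, 143) 29 [ 644.805 -197.889   29.   ]
(565, 143) 69 [ 631.712 -191.965   69.   ]
[array([ 667.129, -163.631]), array([ 662.297, -231.244]), array([ 597.108, -227.12 ]), array([ 615.338, -161.074])]
```

```bash
python3 -m pendant '[{"linear":[0,0.006,0],"roll":0,"claw":0.01},{"linear":[0,0.008,0],"roll":0,"claw":0.01},{"linear":[0,0.005,0],"roll":0,"claw":0.01},{"linear":[0,0.003,0],"roll":0,"claw":0.01},{"linear":[0,0,0],"roll":0,"claw":0.01},{"linear":[0,0,0],"roll":0,"claw":0.01},{"linear":[0,0,0],"roll":0,"claw":0.01},{"linear":[0,0,0],"roll":0,"claw":0.01}]'
python3 - <<'E'
from h import *
go([626,220,29],(.035,-.999),-1)
E
```

```text
time: 8.5
tcp_pos: [633.3, 32.6, 28.3]
ee_rot: [0.707, -0.706, 0.001, 0.033]
contact_force: [0.3, 0.1, -3.3]
width: 16.6
t 8.50 tcp [633.258  32.567  28.293] F [ 0.309  0.112 -3.298] w 16.6
x [ 0.998  0.045 -0.048] y [-0.048  0.    -0.999] z [-0.045  0.999  0.002] j [-0.03  0.44  1.51 -0.    1.24 -0.07]
shift [  1.093  -0.338 187.571]
roll 0.5549206939672195
```

```bash
python3 -m pendant '[{"linear":[0,0,0.006],"roll":0,"claw":0.01},{"linear":[0,0,0.01],"roll":0,"claw":0.01},{"linear":[0,0,0.01],"roll":0,"claw":0.01},{"linear":[0,0,0.01],"roll":0,"claw":0.01},{"linear":[0,0,0.01],"roll":0,"claw":0.01},{"linear":[0,0,0.01],"roll":0,"claw":0.01},{"linear":[0,0,0.01],"roll":0,"claw":0.01},{"linear":[0,0,0.01],"roll":0,"claw":0.01}]'
python3 - <<'E'
from h import *
go([626,243,29],(.035,-.999),-1)
E
```

```text
time: 9.17
tcp_pos: [630.4, 115.4, 29.9]
ee_rot: [0.707, -0.706, 0.001, 0.032]
contact_force: [-0.7, -1.1, -3.3]
width: 16.6
t 9.17 tcp [630.439 115.42   29.913] F [-0.744 -1.104 -3.339] w 16.6
x [ 0.998  0.043 -0.046] y [-0.046  0.    -0.999] z [-0.043  0.999  0.002] j [0.1  0.45 1.49 0.   1.25 0.05]
shift [  1.147   1.135 127.65 ]
roll 0.4821303716741221
```

```bash
python3 -m pendant '[{"linear":[0,0.001,0.01],"roll":0,"claw":0.01},{"linear":[0,0,0.01],"roll":0,"claw":0.01},{"linear":[0,0,0.01],"roll":0,"claw":0.01},{"linear":[0,0,0.01],"roll":0,"claw":0.01},{"linear":[0,0,0.01],"roll":0,"claw":0.01},{"linear":[0,0,0.008],"roll":0,"claw":0.01},{"linear":[0,0,0.004],"roll":0,"claw":0.01},{"linear":[0,0,0],"roll":0,"claw":0.01}]'
python3 - <<'E'
from h import *
from station import ctrl
go([626,243,29],(.035,-.999),-1)
cv2.imwrite("pics/s5.png",ctrl.grab_frame("scene")); cv2.imwrite("pics/t5.png",ctrl.grab_frame("top"))
a=cv2.imread("pics/s5.png")[220:350,160:300];b=cv2.imread("pics/t5.png")[80:170,250:380]
cv2.imwrite("pics/m5.png",cv2.convertScaleAbs(np.hstack([cv2.resize(a,(360,334),interpolation=2),cv2.resize(b,(430,334),interpolation=2)]),alpha=1.4))
E
```

```text
time: 9.83
tcp_pos: [626.8, 187.6, 29.0]
ee_rot: [0.707, -0.706, -0.0, 0.033]
contact_force: [-0.4, 0.1, -2.7]
width: 16.4
t 9.83 tcp [626.829 187.571  29.015] F [-0.374  0.095 -2.685] w 16.4
x [ 0.998  0.047 -0.046] y [-0.046  0.    -0.999] z [-0.047  0.999  0.002] j [0.21 0.48 1.45 0.01 1.26 0.16]
shift [ 1.761  0.059 55.407]
roll 0.6710227402585225
```

View pics/m5.png

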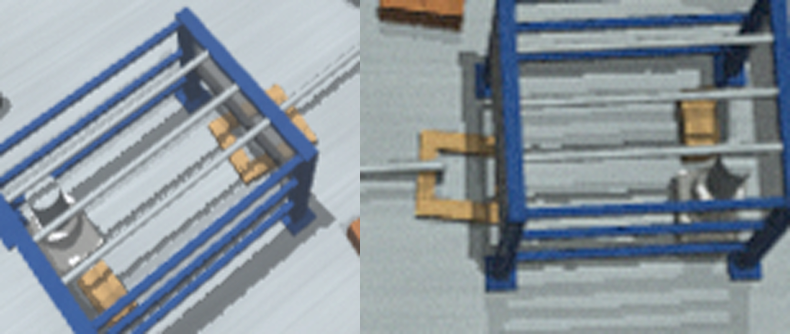

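The hook has the frame and it's half out, with its near edge at (418,170) in the crop. The offcut and guard haven't moved. I'll keep pulling.

```bash
python3 -m pendant '[{"linear":[0,0,0.008],"roll":0,"claw":0.01},{"linear":[0,0,0.01],"roll":0,"claw":0.01},{"linear":[0,0,0.01],"roll":0,"claw":0.01},{"linear":[0,0,0.01],"roll":0,"claw":0.01},{"linear":[0,0,0.01],"roll":0,"claw":0.01},{"linear":[0,0,0.008],"roll":0,"claw":0.01},{"linear":[0,0,0.004],"roll":0,"claw":0.01},{"linear":[0,0,0.002],"roll":0,"claw":0.01}]'; python3 -m pendant '[{"linear":[0,0,-0.008],"roll":0,"claw":0.01},{"linear":[0,0,-0.002],"roll":0,"claw":0.01},{"linear":[0,0,0],"roll":0,"claw":0.01},{"linear":[0,0,0],"roll":0,"claw":0.01},{"linear":[0,-0.006,0],"roll":0,"claw":0.01},{"linear":[0,-0.006,0],"roll":0,"claw":0.01},{"linear":[0,-0.006,0],"roll":0,"claw":0.01},{"linear":[0,0,0],"roll":0,"claw":0.01}]';  python3 - <<'E'
from h import *
from station import ctrl
go([626,243,110],(-.088,-.996),-1)
b=ctrl.grab_frame("top"); cv2.imwrite("pics/t6.png",b)
h=cv2.cvtColor(b,cv2.COLOR_BGR2HSV); m=cv2.inRange(h,(8,90,70),(25,255,255)); m[:, :250]=0; m[:95]=0; m[160:]=0; m[:,330:]=0
for c in cv2.findContours(m,0,2)[0]:
    if cv2.contourArea(c)>60: print(cv2.contourArea(c),cv2.minAreaRect(c),[plane("top",p,15)[:2] for p in cv2.boxPoints(cv2.minAreaRect(c))])
E
```

```text
time: 10.6
tcp_pos: [623.9, 253.6, 28.9]
ee_rot: [0.707, -0.706, 0.001, 0.032]
contact_force: [0.5, -0.1, -2.7]
width: 16.9
time: 11.27
tcp_pos: [625.3, 241.5, 48.4]
ee_rot: [0.707, -0.707, 0.001, 0.032]
contact_force: [0.7, -0.6, -1.7]
width: 16.7
t 11.27 tcp [625.336 241.481  48.437] F [ 0.726 -0.647 -1.653] w 16.7
x [ 0.998  0.043 -0.047] y [-0.047 -0.    -0.999] z [-0.043  0.999  0.002] j [0.29 0.5  1.38 0.01 1.3  0.24]
shift [ -2.144 -61.527   1.586]
roll 7.494340363497578
260.5 ((262.647216796875, 127.9390869140625), (26.931385040283203, 22.72780990600586), 4.085616588592529) [array([593.972,  52.672]), array([676.478,  47.608]), array([669.836, -46.603]), array([587.475, -40.632])]
```

The frame is wholly out: its rear edge is at y≈-47 and the guard front at ≈-84. Next I'll raise the rod and return it.

```bash
python3 -m pendant '[{"linear":[0,-0.015,0],"roll":0,"claw":0.01},{"linear":[0,-0.025,0],"roll":0,"claw":0.01},{"linear":[0,-0.025,0],"roll":0,"claw":0.01},{"linear":[0,-0.025,0],"roll":0,"claw":0.01},{"linear":[0,-0.025,0],"roll":2,"claw":0.01},{"linear":[0,-0.02,0],"roll":3,"claw":0.01},{"linear":[0,0,0],"roll":2.5,"claw":0.01},{"linear":[0,0,0],"roll":0,"claw":0.01}]';  python3 - <<'E'
from h import *
go([431.7,119.4,185],(-.088,-.996),-1)
E
```

```text
time: 11.98
tcp_pos: [630.5, 241.6, 195.2]
ee_rot: [-0.705, 0.707, -0.05, 0.016]
contact_force: [-0.5, -1.0, -4.3]
width: 16.7
t 11.98 tcp [630.527 241.552 195.244] F [-0.532 -0.999 -4.263] w 16.7
x [ 0.995 -0.093 -0.047] y [-0.048 -0.001 -0.999] z [ 0.093  0.996 -0.005] j [0.28 0.39 1.24 0.01 1.55 0.38]
shift [-185.94    19.792 -139.974]
roll -0.2748225634354434
```

```bash
python3 -m pendant '[{"linear":[-0.015,0,-0.01],"roll":0,"claw":0.01},{"linear":[-0.028,0,-0.021],"roll":0,"claw":0.01},{"linear":[-0.028,0,-0.021],"roll":0,"claw":0.01},{"linear":[-0.028,0,-0.021],"roll":0,"claw":0.01},{"linear":[-0.028,0,-0.021],"roll":0,"claw":0.01},{"linear":[-0.02,0,-0.015],"roll":0,"claw":0.01},{"linear":[-0.01,0,-0.01],"roll":0,"claw":0.01},{"linear":[0,0,0],"roll":0,"claw":0.01}]';  python3 - <<'E'
from h import *
go([431.7,119.4,185],(-.088,-.996),-1)
E
```

```text
time: 12.65
tcp_pos: [455.4, 133.7, 203.6]
ee_rot: [-0.706, 0.707, -0.044, 0.011]
contact_force: [-0.0, -0.8, -2.7]
width: 16.7
t 12.65 tcp [455.424 133.729 203.604] F [-0.006 -0.788 -2.671] w 16.7
x [ 0.996 -0.078 -0.046] y [-0.047 -0.    -0.999] z [ 0.078  0.997 -0.004] j [ 0.17 -0.15  1.82  0.01  1.52  0.25]
shift [-21.648  19.697 -16.052]
roll 0.5846346045025651
```

```bash
python3 -m pendant '[{"linear":[-0.01,0.005,-0.007],"roll":0.6,"claw":0.01},{"linear":[-0.008,0.005,-0.006],"roll":0,"claw":0.01},{"linear":[-0.003,0.006,-0.002],"roll":0,"claw":0.01},{"linear":[0,0.01,0],"roll":0,"claw":0.01},{"linear":[0,0.006,0],"roll":0,"claw":0.01},{"linear":[0,0.002,0],"roll":0,"claw":0.01},{"linear":[0,0,0],"roll":0,"claw":0.01},{"linear":[0,0,0],"roll":0,"claw":0.01}]';  python3 - <<'E'
from h import *
from station import ctrl
go([431,119.4,130],(-.088,-.996),-1)
c=ctrl.calibration("wrist"); im=ctrl.grab_frame("wrist"); np.savez("pics/w3.npz",K=c["mtx"],T=c["cam_to_world"]); cv2.imwrite("pics/w3.png",im)
E
```

```text
time: 13.32
tcp_pos: [431.7, 121.3, 168.9]
ee_rot: [-0.706, 0.707, -0.045, 0.013]
contact_force: [0.3, -0.3, -3.3]
width: 16.2
t 13.32 tcp [431.669 121.256 168.912] F [ 0.318 -0.254 -3.253] w 16.2
x [ 0.996 -0.083 -0.045] y [-0.045  0.001 -0.999] z [ 0.082  0.997 -0.003] j [ 0.15 -0.21  1.93  0.01  1.46  0.23]
shift [ 1.231 38.901 -1.796]
roll 0.3100817638168206
```

View pics/w3.png

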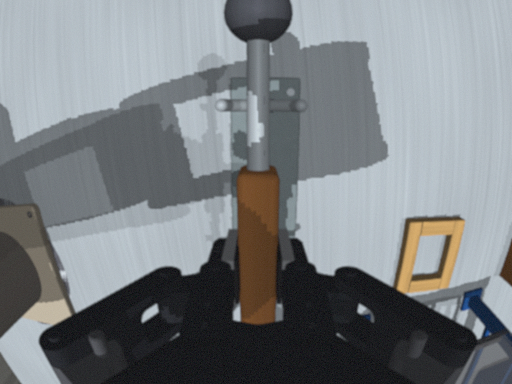

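The wrist view shows the ball at (258,13) and the rod over the rear V, whose tips are at (222,105)/(301,105). The frame lies clear at (432,255). I'll compute the rod axis against the V centre.

Run:
```python
from h import *
a,b=wp("w3",(222,105),134),wp("w3",(301,105),134); print(a,b,(a+b)/2)
for p in [(258,13),(258,50),(257.5,160)]: print(wp("w3",p,184))
```

```text
[414.934 194.7   134.   ] [461.921 190.949 134.   ] [438.427 192.824 134.   ]
[441.912 233.148 184.   ]
[440.507 216.016 184.   ]
[436.357 167.952 184.   ]
```

```bash
python3 -m pendant '[{"linear":[0.0005,0.01,-0.0005],"roll":0.2,"claw":0.01},{"linear":[0.0005,0.012,0],"roll":0,"claw":0.01},{"linear":[0.0005,0.012,0],"roll":0,"claw":0.01},{"linear":[0.0005,0.008,0],"roll":0,"claw":0.01},{"linear":[0,0.003,0],"roll":0,"claw":0.01},{"linear":[0,0,0],"roll":0,"claw":0.01},{"linear":[0,0,0],"roll":0,"claw":0.01},{"linear":[0,0,0],"roll":0,"claw":0.01}]';  python3 - <<'E'
from h import *
go([431.7,120.5,99],(-.086,-.996),-1)
E
```

```text
time: 14.03
tcp_pos: [432.1, 120.9, 119.0]
ee_rot: [-0.706, 0.707, -0.046, 0.014]
contact_force: [0.4, 0.2, -3.5]
width: 16.5
t 14.03 tcp [432.056 120.875 119.005] F [ 0.42   0.199 -3.505] w 16.5
x [ 0.995 -0.086 -0.045] y [-0.045  0.001 -0.999] z [ 0.086  0.996 -0.003] j [ 0.15 -0.16  1.98  0.01  1.36  0.24]
shift [ 0.581 20.    -0.344]
roll -0.003590785302966299
```

```bash
python3 -m pendant '[{"linear":[0.0003,0.006,0],"roll":0,"claw":0.01},{"linear":[0.0003,0.005,0],"roll":0,"claw":0.01},{"linear":[0,0.003,0],"roll":0,"claw":0.01},{"linear":[0,0.002,0],"roll":0,"claw":0.01},{"linear":[0,0,0],"roll":0,"claw":0.01},{"linear":[0,0,0],"roll":0,"claw":0.01},{"linear":[0,0,0],"roll":0,"claw":0.01},{"linear":[0,0,0],"roll":0,"claw":0.01}]';  python3 - <<'E'
from h import *
go([431.7,120.5,98],(-.086,-.996),-1)
E
```

```text
time: 14.7
tcp_pos: [433.3, 121.0, 103.1]
ee_rot: [-0.706, 0.706, -0.045, 0.016]
contact_force: [0.4, -0.3, -4.0]
width: 16.6
t 14.70 tcp [433.298 121.044 103.051] F [ 0.377 -0.343 -3.952] w 16.6
x [ 0.995 -0.086 -0.042] y [-0.042  0.001 -0.999] z [ 0.086  0.996 -0.002] j [ 0.15 -0.14  2.    0.01  1.32  0.24]
shift [-1.332  5.113 -0.668]
roll -0.0036920931969800863
```

```bash
python3 -m pendant '[{"linear":[-0.001,0.002,0],"roll":0,"claw":0.01},{"linear":[0,0.0015,0],"roll":0,"claw":0.01},{"linear":[0,0.001,0],"roll":0,"claw":0.01},{"linear":[0,0.001,0],"roll":0,"claw":0.01},{"linear":[0,0,0],"roll":0,"claw":0.01},{"linear":[0,0,0],"roll":0,"claw":0.01},{"linear":[0,0,0],"roll":0,"claw":0.01},{"linear":[0,0,0],"roll":0,"claw":0.01}]';  python3 - <<'E'
from h import *
go([431.7,120.5,98],(-.086,-.996),-1)
E
```

```text
time: 15.37
tcp_pos: [432.6, 121.3, 100.8]
ee_rot: [-0.706, 0.706, -0.045, 0.016]
contact_force: [-0.8, -1.4, -1.3]
width: 16.4
t 15.37 tcp [432.623 121.278 100.752] F [-0.773 -1.418 -1.306] w 16.4
x [ 0.996 -0.085 -0.04 ] y [-0.04   0.002 -0.999] z [ 0.085  0.996 -0.002] j [ 0.15 -0.14  2.    0.01  1.32  0.24]
shift [-0.741  2.786 -0.849]
roll 0.033452794416003115
```

```bash
python3 -m pendant '[{"linear":[0,0.002,0],"roll":0,"claw":0.01},{"linear":[0,0.0015,0],"roll":0,"claw":0.01},{"linear":[0,0.0015,0],"roll":0,"claw":0.01},{"linear":[0,0.001,0],"roll":0,"claw":0.01},{"linear":[0,0,0],"roll":0,"claw":0.01},{"linear":[0,0,0],"roll":0,"claw":0.01},{"linear":[0,0,0],"roll":0,"claw":0.01},{"linear":[0,0,0],"roll":0,"claw":0.01}]';  python3 - <<'E'
from h import *
go([431.7,120.5,98],(-.086,-.996),-1)
E
```

```text
time: 16.03
tcp_pos: [432.7, 121.3, 100.6]
ee_rot: [-0.706, 0.706, -0.045, 0.016]
contact_force: [-2.3, -1.4, 1.9]
width: 16.6
t 16.03 tcp [432.729 121.264 100.58 ] F [-2.336 -1.409  1.871] w 16.6
x [ 0.996 -0.085 -0.041] y [-0.041  0.001 -0.999] z [ 0.085  0.996 -0.002] j [ 0.15 -0.14  2.    0.01  1.32  0.24]
shift [-0.855  2.619 -0.843]
roll 0.04966403820091706
```

```bash
python3 -m pendant '[{"linear":[-0.001,0.004,0],"roll":0,"claw":0.01},{"linear":[0,0.004,0],"roll":0,"claw":0.01},{"linear":[0,0.004,0],"roll":0,"claw":0.01},{"linear":[0,0.004,0],"roll":0,"claw":0.01},{"linear":[0,0.004,0],"roll":0,"claw":0.01},{"linear":[0,0.004,0],"roll":0,"claw":0.01},{"linear":[0,0.004,0],"roll":0,"claw":0.01},{"linear":[0,0.004,0],"roll":0,"claw":0.01}]';  python3 - <<'E'
from h import *
from station import ctrl
go([431.7,120.5,98],(-.086,-.996),-1); print(ctrl.sense()["wrist_torque"])
cv2.imwrite("pics/s7.png",ctrl.grab_frame("scene"))
c=ctrl.calibration("wrist"); im=ctrl.grab_frame("wrist"); np.savez("pics/w4.npz",K=c["mtx"],T=c["cam_to_world"]); cv2.imwrite("pics/w4.png",im)
a=cv2.imread("pics/s7.png")[155:235,190:310]
cv2.imwrite("pics/m7.png",np.hstack([cv2.resize(a,(420,280),interpolation=2),cv2.resize(im[:,80:],(315,280))]))
E
```

```text
time: 16.7
tcp_pos: [432.9, 121.4, 99.5]
ee_rot: [-0.706, 0.707, -0.045, 0.016]
contact_force: [-24.1, -6.4, 41.7]
width: 16.6
t 16.70 tcp [432.931 121.358  99.51 ] F [-24.131  -6.367  41.703] w 16.6
x [ 0.996 -0.086 -0.041] y [-0.041 -0.    -0.999] z [ 0.085  0.996 -0.004] j [ 0.15 -0.14  2.    0.01  1.32  0.24]
shift [-1.091  1.559 -0.954]
roll 0.021506436331213706
[-0.408  4.024 -0.04 ]
```

View pics/m7.png

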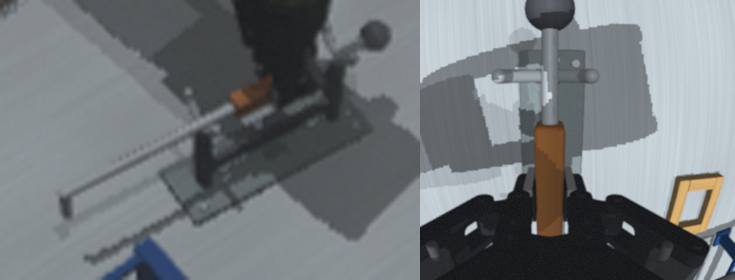

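Force is balanced fore and aft (Tx ≈ 0), so both hooks carry it. The −24 N in x means the rod rides on the V's +x flank, so I'll shift about −2 mm in x and settle it.

```bash
python3 -m pendant '[{"linear":[-0.001,-0.003,0],"roll":0,"claw":0.01},{"linear":[-0.0015,0,0],"roll":0,"claw":0.01},{"linear":[-0.001,0.001,0],"roll":0,"claw":0.01},{"linear":[0,0.0015,0],"roll":0,"claw":0.01},{"linear":[0,0.0015,0],"roll":0,"claw":0.01},{"linear":[0,0.0015,0],"roll":0,"claw":0.01},{"linear":[0,0.0015,0],"roll":0,"claw":0.01},{"linear":[0,0,0],"roll":0,"claw":0.01}]';  python3 - <<'E'
from h import *
from station import ctrl
go([431,120.5,98],(-.086,-.996),-1); print(ctrl.sense()["wrist_torque"])
E
```

```text
time: 17.47
tcp_pos: [431.2, 122.0, 98.7]
ee_rot: [-0.706, 0.707, -0.043, 0.018]
contact_force: [-2.8, -1.1, 2.3]
width: 16.7
t 17.47 tcp [431.174 122.005  98.684] F [-2.783 -1.141  2.307] w 16.7
x [ 0.996 -0.086 -0.036] y [-0.036  0.001 -0.999] z [ 0.086  0.996 -0.002] j [ 0.16 -0.15  2.01  0.01  1.31  0.24]
shift [-0.018  0.689 -1.513]
roll -0.024286694915797092
[0.202 0.329 0.094]
```

```bash
python3 -m pendant '[{"linear":[-0.001,0,0],"roll":0,"claw":0.01},{"linear":[-0.0005,0.001,0],"roll":0,"claw":0.01},{"linear":[0,0.0015,0],"roll":0,"claw":0.01},{"linear":[0,0.0015,0],"roll":0,"claw":0.01},{"linear":[0,0.002,0],"roll":0,"claw":0.01},{"linear":[0,0.002,0],"roll":0,"claw":0.01},{"linear":[0,0.001,0],"roll":0,"claw":0.01},{"linear":[0,0,0],"roll":0,"claw":0.01}]';  python3 - <<'E'
from h import *
from station import ctrl
go([431,120.5,98],(-.086,-.996),-1); print(ctrl.sense()["wrist_torque"])
E
```

```text
time: 18.13
tcp_pos: [431.1, 122.0, 98.7]
ee_rot: [-0.706, 0.707, -0.043, 0.018]
contact_force: [-0.6, -0.2, 1.2]
width: 16.6
t 18.13 tcp [431.104 122.03   98.741] F [-0.576 -0.203  1.245] w 16.6
x [ 0.996 -0.087 -0.035] y [-0.035  0.    -0.999] z [ 0.087  0.996 -0.003] j [ 0.16 -0.15  2.01  0.01  1.31  0.24]
shift [ 0.055  0.743 -1.532]
roll -0.044921080280865916
[ 0.192  0.103 -0.042]
```

It no longer moves in x or z under commanded push, with low force at 98.7 against 98.3 originally. It's seated, so I'll release.

```bash
python3 -m pendant '[{"linear":[0,0,0],"roll":0,"claw":0.02},{"linear":[0,0,0],"roll":0,"claw":0.025},{"linear":[0,0,0],"roll":0,"claw":0.035},{"linear":[0,0,0],"roll":0,"claw":0.05},{"linear":[0,0,0],"roll":0,"claw":0.065},{"linear":[0,0,0],"roll":0,"claw":0.08},{"linear":[0,0,0],"roll":0,"claw":0.085},{"linear":[0,0,0],"roll":0,"claw":0.085}]';  python3 -m pendant '[{"linear":[0,-0.005,0],"roll":0,"claw":0.085},{"linear":[0,-0.015,0],"roll":0,"claw":0.085},{"linear":[0,-0.025,0],"roll":0,"claw":0.085},{"linear":[0,-0.03,0],"roll":0,"claw":0.085},{"linear":[0,-0.03,0],"roll":0,"claw":0.085},{"linear":[0,-0.025,0],"roll":0,"claw":0.085},{"linear":[0,-0.01,0],"roll":0,"claw":0.085},{"linear":[0,0,0],"roll":0,"claw":0.085}]'
python3 - <<'E'
from h import *
from station import ctrl
c=ctrl.calibration("wrist"); im=ctrl.grab_frame("wrist"); np.savez("pics/w5.npz",K=c["mtx"],T=c["cam_to_world"]); cv2.imwrite("pics/w5.png",im)
s=ctrl.grab_frame("scene"); cv2.imwrite("pics/s8.png",s)
cv2.imwrite("pics/m8.png",np.hstack([im[:,:480],cv2.resize(s[150:360,140:320],(320,373))[:373]][0:1]+[cv2.copyMakeBorder(cv2.resize(s[150:360,140:320],(320,373)),0,11,0,0,0)]))
E
```

```text
time: 18.8
tcp_pos: [430.1, 122.0, 96.4]
ee_rot: [-0.706, 0.707, -0.044, 0.018]
contact_force: [-0.4, -0.4, 0.0]
width: 85.1
time: 19.47
tcp_pos: [433.3, 121.6, 242.1]
ee_rot: [-0.705, 0.707, -0.045, 0.016]
contact_force: [0.4, -0.3, -0.4]
width: 84.7
```

View pics/m8.png

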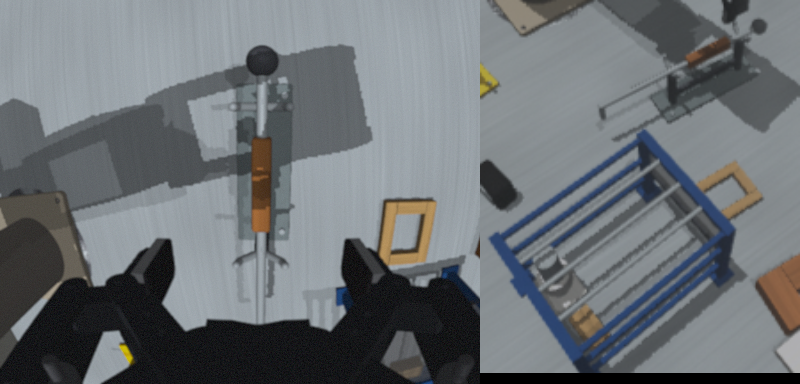

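Run:
```python
from h import *
from station import ctrl
for n,p,z in [("ball",(262,60),113),("h rear",(262,138),125),("h front",(261,232),125),("tipF",(235,263),134),("tipF",(288,265),134)]: print(n,wp("w5",p,z))
for p in [(385,200),(436,201),(429,264),(379,262)]: print("frame",wp("w5",p,15))
# hook end & ball in scene, z=118/113
f=lambda x,y:(140+(x-480)*180/320,150+y*210/373)
print("scene ball",plane("scene",f(760,26),113),"hook",plane("scene",f(603,110),118))
a=cv2.imread("pics/top0.png"); b=ctrl.grab_frame("top"); cv2.imwrite("pics/t9.png",b)
for n,(r,c) in {"offcut":((98,122),(342,362)),"tape":((180,212),(344,372)),"glue":((138,178),(112,152))}.items():
    print(n, cv2.phaseCorrelate(cv2.cvtColor(a,6)[r[0]:r[1],c[0]:c[1]].astype(np.float64),cv2.cvtColor(b,6)[r[0]:r[1],c[0]:c[1]].astype(np.float64)))
```

```text
ball [441.951 235.532 113.   ]
h rear [436.28  164.877 125.   ]
h front [428.049  76.052 125.   ]
tipF [400.672  48.461 134.   ]
tipF [451.954  42.89  134.   ]
frame [594.321  60.348  15.   ]
frame [678.866  51.907  15.   ]
frame [681.876 -53.719  15.   ]
frame [591.954 -36.72   15.   ]
scene ball [444.123 237.013 113.   ] hook [ 424.291 -100.805  118.   ]
offcut ((-0.0771868076478075, -0.056792986907133525), 0.9982575184188694)
tape ((-0.01778423698639564, 0.023366956291420493), 1.0101672484625481)
glue ((0.019123136104287397, 0.10495784637132743), 0.9904746845020103)
```

```bash
python3 -c "
from station import ctrl
print(ctrl.sign_off(), ctrl.sense()['time'])"
```

```text
the job is handed in; nothing more can be done
the job is handed in; nothing more can be done
```

I took the rod off the rack, dropped its hook into the frame's opening under the guard, and pulled the frame out along the table. I then hung the rod back on both hooks and handed the job in at about 20 s of the 54 s allowed.

- **Frame:** it lies flat, wholly out in front of the guard. Its rear edge is at about y = -47 to -54 and the guard's front at about -84, so it clears by roughly 30 mm.
- **Rod:** it hangs in both V hooks, hook end towards the guard as before. It sits 2–3 mm further along than at the start (24 mm allowed).
- **Seating:** my first try rode up one side of the V hooks and read about 42 N up and 24 N sideways at the wrist. I lifted slightly, moved about 2 mm across and set it down again. It then stopped moving under a light push with about 1 N left, and only then did I let go.
- **Other objects:** the offcut, tape measure and glue bottle show no movement between the first and last top pictures (0.1 pixel or less).
- **Guard:** I saw no forces that suggested touching it.
- **Check that disagreed:** before the rod went under the guard, one top-view reading put the hook tip about 8 mm to the side of where the arm pose said. A closer look showed it inside the frame's opening, so I went ahead.

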